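# Fill the round stain-bottle carrier

### The arm

A 7-joint arm with a two-finger parallel gripper is mounted at the origin on the work surface. World frame = base frame: x ahead of the robot, y to its left, z up, the work surface at z = 0. Lengths are in m, angles in rad, forces in N, time in s.
With the tool pointing down it reaches from about 0.425 to 0.925 m from the base axis. Payload 6.8 kg.
Tool frame: the origin (TCP) lies midway between the tips of the shut fingers; the grasp point (between the pads) lies 19 mm behind it; y points along the fingers, z is the direction in which the jaws open and shut, and the axes are right-handed (so a half turn about y gives the same grasp; the last joint's range is limited). The gripper opens to 85 mm and grips with 20 to 120 N. Pads are 22 mm wide; open, the fingers measure 114 mm over their backs; the gripper's body (76 mm by 85 mm) begins 54 mm behind the grasp point. The pads swing forward as they close: fully open they stand 13 mm farther back than shut.
Start: joints at [-1.447, 0.477, 0.022, 1.555, -0.011, 1.109, -0.083], TCP at [0.155, 0.657, 0.231] pointing down, gripper open.
Joint ranges: [-2.96, 2.96], [-0.34, 2.1], [-1.41, 1.46], [0.24, 2.44], [-1.37, 4.51], [0.17, 1.92], [-2.96, 2.96]. Speed limits (rad/s): [2.39, 2.39, 3.14, 3.14, 3.14, 3.14, 3.14].

### API

Orientations are given as a unit quaternion [w, x, y, z].
In Python, from station import bot gives the robot as it stands. The module is installed in compiled form; this text tells all that it offers.
- The arm moves only by the shell command python3 -m crank 'ROWS' [FORCE]. ROWS is JSON, a list of rows, each an object with "linear": the shift along the tool's x, y, z in m, a list of three; "dr": the turn, a rotation vector about the tool's x, y, z in degrees, a list of three; "hand": the gripper command: -1 is shut, 1 is fully open, values between are in proportion. A call has 1 to 10 rows; each row is the pose to reach, as a shift and turn from the pose commanded when the call began, along the tool's axes at that moment; what a row does not reach only later rows make up. A row lasts 1/12 s, in which the tool goes at most 41.7 mm and 7.16 degrees, less where a joint would pass 70% of its speed; a pose out of reach is approached as far as the arm can. A call with a gripper value outside its range is refused whole. The fingers move at their own pace and stop on an object; FORCE is the grip in N (left out, the last holds). Time passes only in rows, so rows that repeat a pose let the fingers close. It gives the time, the measured TCP pose, the force and the opening at its end, in the units of the state.
- bot.get_obs(): the state, without advancing time (a new reading comes with each control period).
- bot.read_camera(name): name is "scene" or "top" or "wrist"; returns the picture (384x512x3 uint8, blue, green, red); there is no depth.
- bot.camera_params(name): a dict with "K" (3x3 intrinsics, pixels), "k1" (the pictures are not rectified: a ray, as slopes to the right and down, at radius r is drawn at 1 + k1 r^2 times it, then the intrinsics apply), "R" (3x3) and "t" (3): a world point X has camera coordinates R X + t; the wrist camera has in their place "hand_eye" (4x4, takes a point from camera to tool coordinates, whose origin is the TCP and whose axes are the tool frame's). Camera axes: x right, y down, z forward; pixel columns grow to the right and rows downward; lengths in m; the calibration is good to about 2 mm. A picture is of the moment at which its call begins: read the wrist's pose just before it. camera_params takes no time and is no camera call.
- bot.hand_in(): hands the job in, once; it reports no verdict.
Trained networks look in the newest picture that a camera, given by its name, has taken for a name from the list of things; names that differ only in an ending like _2 or _b are one class to them, and where a whole thing is asked for, a point or a joint stands for the part that bears it (a point fixed in the world has none). Each returns a list of dicts, best first, with "score" (0 to 1); they miss things now and then, are a little off and sometimes report something else, mostly with a low value. They report only what shows in the picture. A call takes as long as a camera call.
- bot.search_frame(camera, target): "extent" ([left, top, right, bottom] in pixels, round what is visible of it).
- bot.cut_out(camera, target): "pixels" (384x512 bool, what is visible of it) and "extent" ([left, top, right, bottom] in pixels, round what is visible of it).
- bot.place_of(camera, target): "xy" ([column, row] in pixels: a listed point, or the origin of a listed thing).
The state is a dict: "t": time; "q": joint angles; "joint_vel": joint speeds; "joint_torque": joint torques, N m; "eef_pos": TCP position; "tool_rot": TCP orientation; "contact_force": force on the tool from outside, world axes, zero at the start; "torque": the same for the moment, N m; "gripper_width": opening from 0.0 (shut) to 1.0 (fully open).
Only numpy, scipy, OpenCV 4.12 (cv2) and the standard library are available. Lean on these libraries where they do the work, as an engineer would, in place of code of your own. Each camera call takes 0.05 s, during which the arm holds its last target. There are 200 camera calls.

### The job

Two amber bottles with yellow caps are still standing on the bench: put them upright into the two empty places of the round green carrier, one in each, so that the seven yellow-capped bottles stand on its floor as a full cluster. Set them down without dropping them, and leave the red-capped bottle where it is.

Things in the scene. Friction and masses are not known exactly. Their poses are not given: they have to be found in the camera images.
- vial_1_center (a point): Loose amber glass stain bottle standing on the bench, 86 mm tall, 40 to 85 g: body 31 mm in diameter, shoulder from 42 to 50 mm, rigid yellow cap 16 mm in diameter from 50 to 86 mm above its underside. The point is its centre, on its axis, 43 mm above its underside (the cap's middle is 25 mm higher); z points to the cap. To be packed, in either place.
- vial_2_center (a point): Loose amber glass stain bottle standing on the bench, 86 mm tall, 40 to 85 g: body 31 mm in diameter, shoulder from 42 to 50 mm, rigid yellow cap 16 mm in diameter from 50 to 86 mm above its underside. The point is its centre, on its axis, 43 mm above its underside (the cap's middle is 25 mm higher); z points to the cap. The other one to be packed.
- carrier: Round green tub that stays put: inside diameter 125, rim 40 high, floor 4 thick (mm). Origin: middle of its underside, on the bench; z up. One loose yellow-capped bottle stands in the middle, four in a ring 41 mm from it at 60, 120, 240, 300 degrees from x; the two empty places are at x = +41 and -41 mm, y = 0. Bodies are 10 mm apart; no caps lie along y from an empty place.
- vial_red_center (a point): Bystander: the same bottle with a red cap, 86 mm tall, body 31 mm in diameter; the point is its centre, 43 mm above its underside. All things that stand loose on the bench start with at least 80 mm between their axes.

How it is judged:
By the outcome, as a careful person would: the job done as asked, in the order asked, and still so for the second after the job is handed in, with the robot touching nothing.
It also fails if it takes over 53 s, if anything falls off the work surface, if the arm or the gripper's body presses on something with over 40 N, if the wrist force passes 120 N, or if a joint passes its speed limit or range.

## Working session

There is one attempt and no reset: what is moved stays moved. The work goes in short steps, Python scripts to look and compute and a shell command to move; the robot and the scene stay as the last step left them, time stands still between calls to the robot, and variables do not carry over. Pictures are saved under pics/ and viewed, about 8 in all and at most 12, crops included, and the job is handed in when it is done.

```bash
mkdir -p pics; python3 - <<'E'
from station import bot
import cv2, numpy as np
s=bot.get_obs(); print({k:np.round(v,3).tolist() for k,v in s.items()})
a=bot.read_camera("scene"); b=bot.read_camera("top")
cv2.imwrite("pics/a.png",cv2.resize(np.hstack([a,b]),(800,300)))
cv2.imwrite("pics/top.png",b)
for c in("top","scene"):
    for n in("vial_1_center","carrier","vial_red_center"):
        print(c,n,[(np.round(d["xy"],1).tolist(),round(d["score"],2)) for d in bot.place_of(c,n)])
    p=bot.camera_params(c); print({k:np.round(v,3).tolist() for k,v in p.items()})
print(bot.camera_params("wrist"))
print(bot.get_obs()["t"])
E
```

```text
{'t': 0.0, 'q': [-1.447, 0.478, 0.022, 1.556, -0.012, 1.109, -0.083], 'joint_vel': [-0.001, 0.001, 0.001, -0.0, -0.001, -0.0, -0.001], 'joint_torque': [0.001, -59.644, 1.609, -28.12, 0.012, 0.009, 0.0], 'eef_pos': [0.155, 0.656, 0.23], 'tool_rot': [-0.702, 0.703, -0.082, 0.082], 'contact_force': [0.101, 0.059, -0.048], 'torque': [0.017, 0.008, -0.003], 'gripper_width': 1.004}
top vial_1_center [([281.7, 227.9], 0.61)]
top carrier [([176.2, 185.7], 0.62)]
top vial_red_center [([362.5, 214.6], 0.48)]
{'K': [[432.618, 0.0, 255.072], [0.0, 432.618, 186.288], [0.0, 0.0, 1.0]], 'k1': -0.151, 'R': [[0.026, -1.0, -0.004], [-0.993, -0.026, -0.113], [0.113, 0.007, -0.994]], 't': [-0.041, 0.528, 0.891]}
scene vial_1_center [([244.2, 165.2], 0.56)]
scene carrier [([359.2, 210.2], 0.77)]
scene vial_red_center [([164.1, 179.7], 0.78)]
{'K': [[362.624, 0.0, 259.427], [0.0, 362.624, 187.154], [0.0, 0.0, 1.0]], 'k1': -0.113, 'R': [[0.006, 1.0, -0.002], [0.653, -0.006, -0.757], [-0.757, 0.004, -0.653]], 't': [0.047, -0.3, 1.151]}
{'K': array([[298.70914427,   0.        , 252.99565799],
       [  0.        , 298.70914427, 188.27132222],
       [  0.        ,   0.        ,   1.        ]]), 'k1': -0.04025216988634315, 'hand_eye': array([[ 8.20850454e-04,  9.57257656e-01,  2.89235383e-01,
        -7.38798276e-02],
       [-1.19578166e-03, -2.89234334e-01,  9.57257578e-01,
        -1.42394098e-01],
       [ 9.99998948e-01, -1.13162768e-03,  9.07253016e-04,
         2.92848841e-04],
       [ 0.00000000e+00,  0.00000000e+00,  0.00000000e+00,
         1.00000000e+00]])}
0.4
```

View pics/a.png

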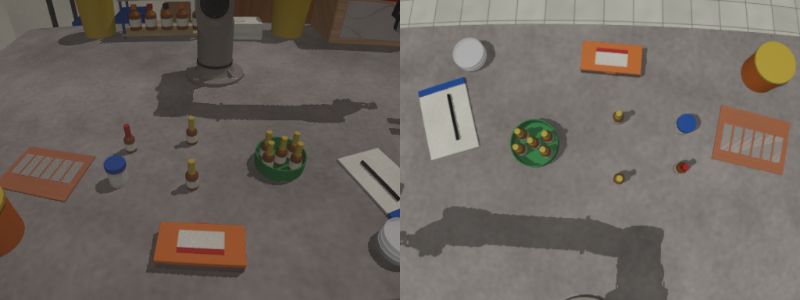

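The scene shows the green carrier with five yellow caps, at top-camera pixel ~(173,182). The two loose yellow-capped bottles are at ~(279,146) and ~(279,228), and the red cap is at ~(361,215). Next I'll locate the caps in both cameras.

```bash
cat > h.py <<'E'
import numpy as np, cv2
from station import bot
from scipy.spatial.transform import Rotation as Ro
def cam(c, s=None):
    p=bot.camera_params(c)
    if c=="wrist":
        T=np.eye(4); T[:3,:3]=Ro.from_quat(s["tool_rot"],scalar_first=True).as_matrix(); T[:3,3]=s["eef_pos"]
        T=np.linalg.inv(T@p["hand_eye"]); p["R"],p["t"]=T[:3,:3],T[:3,3]
    return p
def ray(p,xy):
    d=cv2.undistortPoints(np.array([[xy]],float),p["K"],np.array([p["k1"],0,0,0.]))[0,0]
    R=np.array(p["R"]); return -R.T@p["t"], R.T@np.r_[d,1]
def at_z(p,xy,z):
    o,d=ray(p,xy); return o+d*(z-o[2])/d[2]
def tri(rays):
    A=0;b=0
    for o,d in rays:
        d=d/np.linalg.norm(d);M=np.eye(3)-np.outer(d,d);A=A+M;b=b+M@o
    return np.linalg.solve(A,b)
def proj(p,X):
    return cv2.projectPoints(np.atleast_2d(X).astype(float),cv2.Rodrigues(np.array(p["R"]))[0],np.array(p["t"],float),p["K"],np.array([p["k1"],0,0,0.]))[0][:,0]
def yellow(im,amin=15):
    h=cv2.cvtColor(im,cv2.COLOR_BGR2HSV)
    m=cv2.inRange(h,(20,110,90),(35,255,255))
    n,_,st,ce=cv2.connectedComponentsWithStats(m)
    return [(ce[i],st[i]) for i in range(1,n) if st[i][4]>=amin]
E
python3 - <<'E'
from h import *
for c in("top","scene"):
    im=bot.read_camera(c); p=cam(c)
    for ce,st in yellow(im):
        if st[4]<400: print(c,ce.round(1),st[2:],"z.068:",at_z(p,ce,.07).round(3),"z.09:",at_z(p,ce,.074).round(3))
    cv2.imwrite("pics/c_%s.png"%c,im)
pt,ps=cam("top"),cam("scene")
for n,a,b in(("car",(176.2,185.7),(359.2,210.2)),("v",(281.7,227.9),(244.2,165.2)),("red",(362.5,214.6),(164.1,179.7))):
    print(n,tri([ray(pt,a),ray(ps,b)]).round(3),at_z(pt,a,0 if n=="car" else .043).round(3),at_z(ps,b,0 if n=="car" else .043).round(3))
a=cv2.imread("pics/c_top.png")[130:250,110:390]; b=cv2.imread("pics/c_scene.png")[130:250,150:430]
cv2.imwrite("pics/d.png",cv2.resize(np.vstack([a,b]),None,fx=2.4,fy=2.4,interpolation=cv2.INTER_CUBIC))
E
```

```text
top [279.6 146.7] [10 11 78] z.068: [ 0.608 -0.076  0.07 ] z.09: [ 0.607 -0.076  0.074]
top [150.8 168.8] [12 11 72] z.068: [0.555 0.189 0.07 ] z.09: [0.555 0.188 0.074]
top [185.2 171.8] [10 11 75] z.068: [0.551 0.116 0.07 ] z.09: [0.55  0.116 0.074]
top [166.9 180.1] [12 11 74] z.068: [0.533 0.154 0.07 ] z.09: [0.532 0.153 0.074]
top [148.6 188.6] [12 10 76] z.068: [0.514 0.191 0.07 ] z.09: [0.514 0.19  0.074]
top [183.2 191.6] [11 10 75] z.068: [0.51  0.119 0.07 ] z.09: [0.509 0.118 0.074]
top [280.3 228. ] [10  9 71] z.068: [ 0.441 -0.081  0.07 ] z.09: [ 0.441 -0.081  0.074]
scene [245.4 156.4] [ 8 17 83] z.068: [ 0.44  -0.079  0.07 ] z.09: [ 0.446 -0.079  0.074]
scene [344.8 169.3] [ 8  8 36] z.068: [0.486 0.125 0.07 ] z.09: [0.491 0.123 0.074]
scene [380.5 170.3] [ 8  7 34] z.068: [0.49  0.199 0.07 ] z.09: [0.495 0.197 0.074]
scene [364.1 176. ] [ 8  5 34] z.068: [0.508 0.16  0.07 ] z.09: [0.513 0.158 0.074]
scene [346.7 181.9] [ 9  7 43] z.068: [0.526 0.121 0.07 ] z.09: [0.531 0.12  0.074]
scene [384.2 183.4] [ 9  7 41] z.068: [0.532 0.195 0.07 ] z.09: [0.536 0.193 0.074]
scene [346.5 196.4] [ 5  6 16] z.068: [0.569 0.113 0.07 ] z.09: [0.573 0.111 0.074]
scene [245.6 212.3] [  9  20 131] z.068: [ 0.609 -0.075  0.07 ] z.09: [ 0.613 -0.075  0.074]
scene [  2.3 252.9] [  7  30 146] z.068: [ 0.707 -0.485  0.07 ] z.09: [ 0.71  -0.481  0.074]
car [ 0.531  0.153 -0.004] [0.529 0.147 0.   ] [0.535 0.157 0.   ]
v [ 0.442 -0.084  0.048] [ 0.442 -0.085  0.043] [ 0.436 -0.083  0.043]
red [ 0.474 -0.255  0.035] [ 0.473 -0.255  0.043] [ 0.484 -0.25   0.043]
```

View pics/d.png

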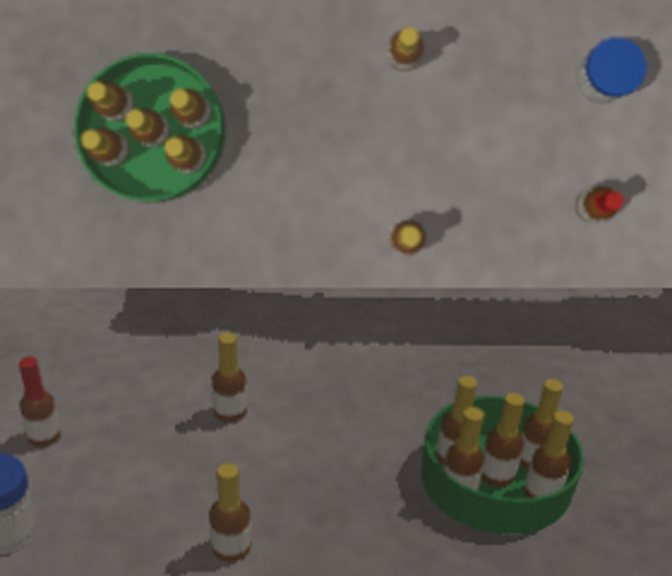

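Both loose caps agree across the two cameras: A ≈ (0.607, -0.076) and B ≈ (0.441, -0.081). The carrier is at ≈ (0.531, 0.152), yawed by about -3.3°. I'll grasp the caps with the jaws opening along the carrier's y.

```bash
cat >> h.py <<'E'
YAW=np.radians(-3.3)
def go(P,yaw=YAW):
    s=bot.get_obs(); R=Ro.from_quat(s["tool_rot"],scalar_first=True).as_matrix(); best=None
    for g in(1,-1):
        z=g*np.array([-np.sin(yaw),np.cos(yaw),0]); y=np.array([0,0,-1.]); Rt=np.c_[np.cross(y,z),y,z]
        dr=np.degrees(Ro.from_matrix(R.T@Rt).as_rotvec())
        print("g",g,"lin",(R.T@(np.array(P)-s["eef_pos"])).round(4).tolist(),"dr",dr.round(2).tolist())
    print("x",R[:,0].round(3),"z",R[:,2].round(3),"pos",np.round(s["eef_pos"],4),"t",round(s["t"],2),"w",round(s["gripper_width"],3),"q",np.round(s["q"],2))
E
python3 -c "
from h import *
go((.607,-.076,.2))
go((.55,.3,.23))"
```

```text
g 1 lin [0.6082, 0.0313, -0.6095] dr [0.0, -9.98, 0.0]
g -1 lin [0.6082, 0.0313, -0.6095] dr [-0.0, 170.02, 0.0]
x [ 0.973 -0.23   0.   ] z [ 0.23   0.973 -0.   ] pos [0.155  0.6569 0.2313] t 0.5 w 1.005 q [-1.45  0.48  0.02  1.56 -0.01  1.11 -0.08]
g 1 lin [0.4664, 0.0013, -0.2567] dr [0.0, -9.98, 0.0]
g -1 lin [0.4664, 0.0013, -0.2567] dr [-0.0, 170.02, 0.0]
x [ 0.973 -0.23   0.   ] z [ 0.23   0.973 -0.   ] pos [0.155  0.6569 0.2313] t 0.5 w 1.005 q [-1.45  0.48  0.02  1.56 -0.01  1.11 -0.08]
```

```bash
python3 -m crank '[{"linear":[0.3,0,-0.3],"dr":[0,-5,0],"hand":1},{"linear":[0.3,0,-0.3],"dr":[0,-10,0],"hand":1},{"linear":[0.3,0,-0.3],"dr":[0,-10,0],"hand":1},{"linear":[0.3,0,-0.3],"dr":[0,-10,0],"hand":1},{"linear":[0.3,0,-0.3],"dr":[0,-10,0],"hand":1},{"linear":[0.3,0,-0.3],"dr":[0,-10,0],"hand":1},{"linear":[0.3,0,-0.3],"dr":[0,-10,0],"hand":1},{"linear":[0.3,0,-0.3],"dr":[0,-10,0],"hand":1},{"linear":[0.3,0,-0.3],"dr":[0,-10,0],"hand":1},{"linear":[0.3,0,-0.3],"dr":[0,-10,0],"hand":1}]'
python3 -c "
from h import *
go((.607,-.076,.2))"
```

```text
t: 1.33
eef_pos: [0.3749, 0.3007, 0.2317]
tool_rot: [0.707, -0.707, 0.02, -0.02]
contact_force: [1.1, -0.0, 0.2]
gripper_width: 1.003
g 1 lin [0.2532, 0.0315, -0.3628] dr [-0.05, 0.02, 0.03]
g -1 lin [0.2532, 0.0315, -0.3628] dr [0.04, -179.98, 0.08]
x [ 0.998 -0.057  0.   ] z [0.057 0.998 0.001] pos [0.3749 0.3007 0.2317] t 1.33 w 1.003 q [-0.93  0.15  0.14  2.01 -0.03  0.98  0.74]
```

```bash
python3 -m crank '[{"linear":[0.253,0.03,-0.363],"dr":[0,0,0],"hand":1},{"linear":[0.253,0.03,-0.363],"dr":[0,0,0],"hand":1},{"linear":[0.253,0.03,-0.363],"dr":[0,0,0],"hand":1},{"linear":[0.253,0.03,-0.363],"dr":[0,0,0],"hand":1},{"linear":[0.253,0.03,-0.363],"dr":[0,0,0],"hand":1},{"linear":[0.253,0.03,-0.363],"dr":[0,0,0],"hand":1},{"linear":[0.253,0.03,-0.363],"dr":[0,0,0],"hand":1},{"linear":[0.253,0.03,-0.363],"dr":[0,0,0],"hand":1},{"linear":[0.253,0.03,-0.363],"dr":[0,0,0],"hand":1},{"linear":[0.253,0.03,-0.363],"dr":[0,0,0],"hand":1}]'
python3 -m crank '[{"linear":[0,0,-0.041],"dr":[0,0,0],"hand":0.5},{"linear":[0,0,-0.041],"dr":[0,0,0],"hand":0.5},{"linear":[0,0,-0.041],"dr":[0,0,0],"hand":0.5},{"linear":[0,0,-0.041],"dr":[0,0,0],"hand":0.5}]'
python3 - <<'E'
from h import *
go((.607,-.076,.2))
s=bot.get_obs(); im=bot.read_camera("wrist"); p=cam("wrist",s); cv2.imwrite("pics/w1.png",im)
for ce,st in yellow(im,40): print(ce.round(1),st.tolist(),at_z(p,ce,.068).round(4),at_z(p,ce,.086).round(4))
for d in bot.place_of("wrist","vial_1_center"): print(d["score"],d["xy"],at_z(p,d["xy"],.043).round(4))
E
```

```text
t: 2.17
eef_pos: [0.5928, -0.0533, 0.2032]
tool_rot: [0.707, -0.707, 0.02, -0.02]
contact_force: [1.6, 1.5, 1.4]
gripper_width: 0.998
t: 2.5
eef_pos: [0.5894, -0.0922, 0.203]
tool_rot: [0.707, -0.707, 0.021, -0.02]
contact_force: [-0.5, 1.1, -0.3]
gripper_width: 0.749
g 1 lin [0.0166, 0.003, 0.0172] dr [-0.04, -0.02, -0.01]
g -1 lin [0.0166, 0.003, 0.0172] dr [0.02, 179.98, -0.06]
x [ 0.998 -0.058 -0.   ] z [0.058 0.998 0.001] pos [ 0.5894 -0.0922  0.203 ] t 2.5 w 0.749 q [-0.25  0.39  0.39  1.8  -0.18  0.98  1.73]
[256.1   9.4] [246, 0, 21, 22, 387] [ 0.4444 -0.0804  0.068 ] [ 0.449  -0.0809  0.086 ]
[484.8  79.4] [462, 66, 47, 25, 825] [0.5096 0.1223 0.068 ] [0.51   0.1087 0.086 ]
[502.7 104.2] [493, 95, 19, 19, 317] [0.5321 0.143  0.068 ] [0.5311 0.128  0.086 ]
[475.5 126.2] [453, 116, 45, 22, 746] [0.5512 0.1195 0.068 ] [0.5489 0.106  0.086 ]
[270.5 196.7] [261, 184, 19, 27, 403] [ 0.6091 -0.0755  0.068 ] [ 0.6031 -0.0763  0.086 ]
0.96 [255.7, 12.7] [ 0.4407 -0.0803  0.043 ]
```

View pics/w1.png

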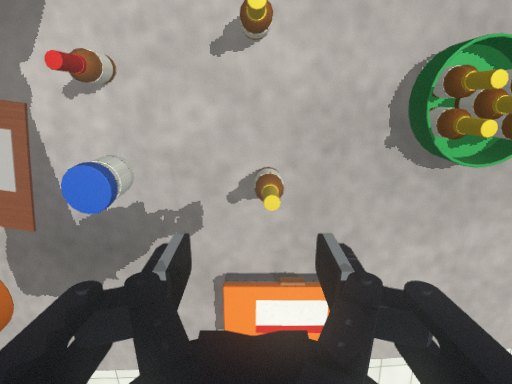

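The wrist view shows the target cap at ~(272,203) between the open fingers, and it agrees with (0.607, -0.076). I'll descend with the pads 3 mm outward, towards the side away from the carrier's neighbouring caps, and grip the cap.

```bash
python3 -m crank '[{"linear":[0.02,0.003,0.017],"dr":[0,0,0],"hand":0.3},{"linear":[0.02,0.04,0.017],"dr":[0,0,0],"hand":0.2},{"linear":[0.02,0.075,0.017],"dr":[0,0,0],"hand":0.2},{"linear":[0.02,0.105,0.017],"dr":[0,0,0],"hand":0.2},{"linear":[0.02,0.13,0.017],"dr":[0,0,0],"hand":0.2},{"linear":[0.02,0.145,0.017],"dr":[0,0,0],"hand":0.2},{"linear":[0.02,0.151,0.017],"dr":[0,0,0],"hand":0.2},{"linear":[0.02,0.151,0.017],"dr":[0,0,0],"hand":0.2},{"linear":[0.02,0.151,0.017],"dr":[0,0,0],"hand":0.2}]'
python3 - <<'E'
from h import *
go((.610,-.076,.052))
s=bot.get_obs(); im=bot.read_camera("wrist"); cv2.imwrite("pics/w2.png",im[:,100:412])
E
```

```text
t: 3.35
eef_pos: [0.6111, -0.0758, 0.0528]
tool_rot: [0.707, -0.707, 0.019, -0.02]
contact_force: [0.3, -0.9, -0.0]
gripper_width: 0.602
g 1 lin [-0.0011, 0.0008, -0.0003] dr [-0.02, 0.1, 0.05]
g -1 lin [-0.0011, 0.0008, -0.0003] dr [0.08, -179.9, 0.03]
x [ 0.998 -0.056  0.001] z [0.056 0.998 0.   ] pos [ 0.6111 -0.0758  0.0528] t 3.35 w 0.602 q [-0.21  0.61  0.31  1.85 -0.28  0.72  1.77]
```

View pics/w2.png

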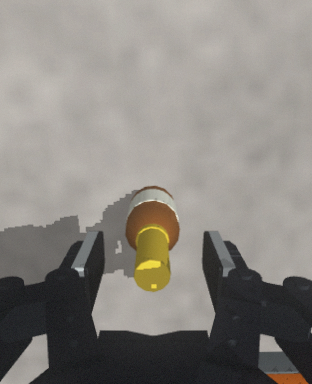

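The cap, at crop pixel ~(152,275), sits between the two pads. I'll close on it.

```bash
python3 -m crank '[{"linear":[-0.001,0,0],"dr":[0,0,0],"hand":-1},{"linear":[-0.001,0,0],"dr":[0,0,0],"hand":-1},{"linear":[-0.001,0,0],"dr":[0,0,0],"hand":-1},{"linear":[-0.001,0,0],"dr":[0,0,0],"hand":-1},{"linear":[-0.001,0,0],"dr":[0,0,0],"hand":-1},{"linear":[-0.001,0,0],"dr":[0,0,0],"hand":-1},{"linear":[-0.001,0,0],"dr":[0,0,0],"hand":-1},{"linear":[-0.001,0,0],"dr":[0,0,0],"hand":-1},{"linear":[-0.001,0,0],"dr":[0,0,0],"hand":-1}]' 45
python3 -m crank '[{"linear":[0,-0.01,0],"dr":[0,0,0],"hand":-1},{"linear":[0,-0.04,0],"dr":[0,0,0],"hand":-1},{"linear":[0,-0.08,0],"dr":[0,0,0],"hand":-1},{"linear":[0,-0.11,0],"dr":[0,0,0],"hand":-1},{"linear":[0,-0.13,0],"dr":[0,0,0],"hand":-1},{"linear":[0,-0.13,0],"dr":[0,0,0],"hand":-1}]'
python3 - <<'E'
from h import *
go((.574,.149,.182))
E
```

```text
t: 4.15
eef_pos: [0.6102, -0.0766, 0.0532]
tool_rot: [0.707, -0.707, 0.02, -0.021]
contact_force: [-1.4, -0.0, 6.5]
gripper_width: 0.173
t: 4.65
eef_pos: [0.6123, -0.0774, 0.1878]
tool_rot: [0.707, -0.707, 0.017, -0.024]
contact_force: [0.8, -1.0, -1.4]
gripper_width: 0.17
g 1 lin [-0.0514, 0.0055, 0.2238] dr [-0.03, -0.02, 0.5]
g -1 lin [-0.0514, 0.0055, 0.2238] dr [-0.79, 179.98, -0.04]
x [ 0.998 -0.058  0.009] z [0.058 0.998 0.   ] pos [ 0.6123 -0.0774  0.1878] t 4.65 w 0.17 q [-0.26  0.44  0.39  1.77 -0.2   0.96  1.71]
```

```bash
python3 -m crank '[{"linear":[-0.01,-0.01,0.035],"dr":[0,0,0],"hand":-1},{"linear":[-0.02,-0.01,0.075],"dr":[0,0,0],"hand":-1},{"linear":[-0.03,-0.01,0.115],"dr":[0,0,0],"hand":-1},{"linear":[-0.04,-0.01,0.155],"dr":[0,0,0],"hand":-1},{"linear":[-0.048,-0.01,0.19],"dr":[0,0,0],"hand":-1},{"linear":[-0.051,-0.01,0.215],"dr":[0,0,0],"hand":-1},{"linear":[-0.051,-0.01,0.224],"dr":[0,0,0],"hand":-1},{"linear":[-0.051,-0.01,0.224],"dr":[0,0,0],"hand":-1},{"linear":[-0.051,-0.01,0.224],"dr":[0,0,0],"hand":-1},{"linear":[-0.051,-0.01,0.224],"dr":[0,0,0],"hand":-1}]'
python3 - <<'E'
from h import *
go((.574,.149,.06))
s=bot.get_obs(); im=bot.read_camera("wrist"); p=cam("wrist",s); b=bot.read_camera("scene")
cv2.imwrite("pics/w3.png",np.hstack([im[:,100:412],b[60:444,200:512][:384] if 0 else cv2.resize(b[80:272,290:446],(312,384))]))
for ce,st in yellow(im,40): print(ce.round(1),st.tolist(),at_z(p,ce,.072).round(4),at_z(p,ce,.09).round(4))
for d in bot.place_of("wrist","carrier"): print(d["score"],d["xy"],at_z(p,d["xy"],0).round(4))
E
```

```text
t: 5.48
eef_pos: [0.5717, 0.1472, 0.192]
tool_rot: [-0.706, 0.707, -0.021, 0.021]
contact_force: [-0.1, -0.3, -1.1]
gripper_width: 0.173
g 1 lin [0.0022, 0.132, 0.0022] dr [0.08, -0.16, -0.01]
g -1 lin [0.0022, 0.132, 0.0022] dr [0.01, 179.84, 0.13]
x [ 0.998 -0.06  -0.   ] z [ 0.06   0.998 -0.001] pos [0.5717 0.1472 0.192 ] t 5.48 w 0.173 q [-0.62  0.39  0.34  1.82 -0.15  0.96  1.29]
[ 1.1 53.6] [0, 46, 4, 16, 45] [ 0.4467 -0.056   0.072 ] [ 0.4502 -0.0417  0.09  ]
[214.2 114.9] [202, 104, 25, 23, 426] [0.5096 0.1181 0.072 ] [0.5088 0.1204 0.09  ]
[297.7 115.3] [285, 105, 26, 22, 437] [0.5143 0.1895 0.072 ] [0.5132 0.1869 0.09  ]
[255.6 139.1] [246, 127, 20, 25, 404] [0.5325 0.1523 0.072 ] [0.5301 0.1523 0.09  ]
[215.7 161.9] [204, 149, 24, 27, 453] [0.5505 0.1154 0.072 ] [0.5469 0.1179 0.09  ]
[295.4 162.4] [284, 150, 24, 26, 453] [0.5554 0.1866 0.072 ] [0.5514 0.1843 0.09  ]
[253.  259.9] [236, 225, 35, 68, 1949] [0.6512 0.1427 0.072 ] [0.6407 0.1433 0.09  ]
0.63 [252.8, 128.6] [0.5302 0.1499 0.    ]
```

View pics/w3.png

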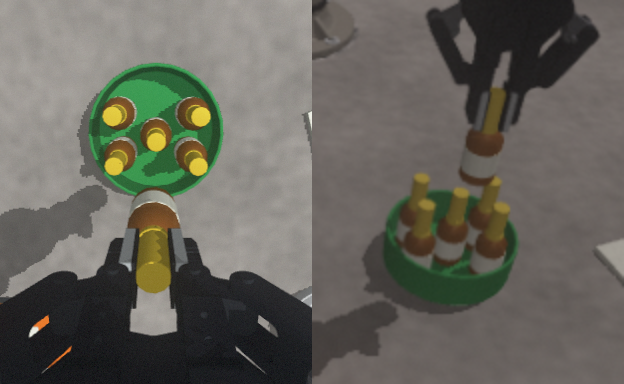

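The view shows the carrier's five caps with the empty +x place in front of the held bottle, whose cap top is at crop pixel ~(153,278). Before lowering, I'll check the bottle's tilt and offset in the grip by projecting its model into this picture.

```bash
python3 - <<'E'
from h import *
im=cv2.imread("pics/w3.png")[:,:312]
p=bot.camera_params("wrist"); T=np.linalg.inv(p["hand_eye"]); p["R"],p["t"]=T[:3,:3],T[:3,3]
th=np.linspace(0,2*np.pi,60)
big=cv2.resize(im[150:330,60:260],None,fx=3,fy=3,interpolation=cv2.INTER_CUBIC)
for tl in(0,):
  for h,r in((0,.0155),(.042,.0155),(.05,.008),(.086,.008)):
    pts=np.c_[-.003+r*np.cos(th),np.full(60,.0532-h),r*np.sin(th)]
    q=(proj(p,pts)-[160,150]+.5)*3
    cv2.polylines(big,[q.round().astype(np.int32)],True,(255,0,255),1)
cv2.imwrite("pics/w4.png",big)
E
```

```text
(no output)
```

View pics/w4.png

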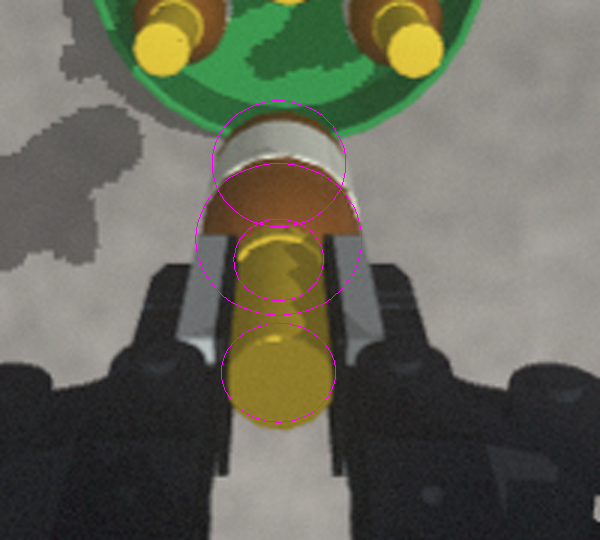

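The overlay fits to within about 2 mm, with the bottle sitting ~2 mm further +x than modelled and no meaningful tilt. I'll lower it to just above the floor.

```bash
python3 -m crank '[{"linear":[0.002,0.02,0.0025],"dr":[0,0,0],"hand":-1},{"linear":[0.002,0.045,0.0025],"dr":[0,0,0],"hand":-1},{"linear":[0.002,0.07,0.0025],"dr":[0,0,0],"hand":-1},{"linear":[0.002,0.09,0.0025],"dr":[0,0,0],"hand":-1},{"linear":[0.002,0.105,0.0025],"dr":[0,0,0],"hand":-1},{"linear":[0.002,0.118,0.0025],"dr":[0,0,0],"hand":-1},{"linear":[0.002,0.127,0.0025],"dr":[0,0,0],"hand":-1},{"linear":[0.002,0.13,0.0025],"dr":[0,0,0],"hand":-1},{"linear":[0.002,0.13,0.0025],"dr":[0,0,0],"hand":-1},{"linear":[0.002,0.13,0.0025],"dr":[0,0,0],"hand":-1}]'
python3 -c "
from h import *
go((.574,.1497,.0575))"
```

```text
t: 6.47
eef_pos: [0.5741, 0.1522, 0.0627]
tool_rot: [0.707, -0.707, 0.02, -0.021]
contact_force: [-0.7, 0.4, 0.2]
gripper_width: 0.174
g 1 lin [0.0, 0.0052, -0.0025] dr [-0.02, -0.01, 0.05]
g -1 lin [0.0, 0.0052, -0.0025] dr [-0.09, 179.99, -0.04]
x [ 0.998 -0.058  0.001] z [0.058 0.998 0.   ] pos [0.5741 0.1522 0.0627] t 6.47 w 0.174 q [-0.57  0.57  0.28  1.9  -0.23  0.71  1.35]
```

```bash
python3 -m crank '[{"linear":[0,0.001,-0.0025],"dr":[0,0,0],"hand":-1},{"linear":[0,0.002,-0.0025],"dr":[0,0,0],"hand":-1},{"linear":[0,0.003,-0.0025],"dr":[0,0,0],"hand":-1},{"linear":[0,0.004,-0.0025],"dr":[0,0,0],"hand":-1},{"linear":[0,0.0045,-0.0025],"dr":[0,0,0],"hand":-1},{"linear":[0,0.0045,-0.0025],"dr":[0,0,0],"hand":-1}]'
python3 -m crank '[{"linear":[0,0.0005,0],"dr":[0,0,0],"hand":-1},{"linear":[0,0.001,0],"dr":[0,0,0],"hand":-1},{"linear":[0,0.001,0],"dr":[0,0,0],"hand":-1}]'
```

```text
t: 6.97
eef_pos: [0.5733, 0.1499, 0.0576]
tool_rot: [0.707, -0.707, 0.02, -0.02]
contact_force: [0.5, -0.2, -1.1]
gripper_width: 0.174
t: 7.22
eef_pos: [0.5736, 0.1499, 0.0572]
tool_rot: [0.707, -0.707, 0.02, -0.02]
contact_force: [-1.8, -0.9, 5.5]
gripper_width: 0.17
```

There is floor contact: 5.5 N at the expected height. Now I'll release gently and retreat upward.

```bash
python3 -m crank '[{"linear":[0,0,0],"dr":[0,0,0],"hand":-0.6},{"linear":[0,0,0],"dr":[0,0,0],"hand":-0.5},{"linear":[0,0,0],"dr":[0,0,0],"hand":-0.4},{"linear":[0,0,0],"dr":[0,0,0],"hand":-0.4},{"linear":[0,0,0],"dr":[0,0,0],"hand":-0.4},{"linear":[0,-0.01,0],"dr":[0,0,0],"hand":-0.4},{"linear":[0,-0.025,0],"dr":[0,0,0],"hand":-0.4},{"linear":[0,-0.05,0],"dr":[0,0,0],"hand":-0.4},{"linear":[0,-0.09,0],"dr":[0,0,0],"hand":-0.4},{"linear":[0,-0.13,0],"dr":[0,0,0],"hand":-0.4}]'
python3 - <<'E'
from h import *
s=bot.get_obs(); im=bot.read_camera("wrist"); p=cam("wrist",s)
cv2.imwrite("pics/w5.png",im)
for ce,st in yellow(im,40): print(ce.round(1),st.tolist(),at_z(p,ce,.072).round(4),at_z(p,ce,.09).round(4))
go((.438,-.081,.187))
E
```

```text
t: 8.05
eef_pos: [0.5725, 0.1493, 0.1878]
tool_rot: [-0.706, 0.707, -0.021, 0.02]
contact_force: [0.1, 0.2, 0.8]
gripper_width: 0.296
[211.1 114.4] [199, 104, 26, 22, 443] [0.5095 0.118  0.072 ] [0.5088 0.1205 0.09  ]
[295.8 115.1] [283, 104, 26, 23, 446] [0.5143 0.1893 0.072 ] [0.5132 0.1868 0.09  ]
[253.3 139.2] [243, 127, 21, 25, 421] [0.5325 0.1523 0.072 ] [0.5302 0.1524 0.09  ]
[212.5 162.3] [201, 149, 24, 27, 470] [0.5506 0.1153 0.072 ] [0.547 0.118 0.09 ]
[293.4 162.9] [282, 150, 24, 27, 469] [0.5553 0.1865 0.072 ] [0.5514 0.1842 0.09  ]
[254.  184.1] [245, 170, 19, 29, 465] [0.5727 0.1507 0.072 ] [0.5676 0.1509 0.09  ]
g 1 lin [-0.1259, 0.0074, -0.2392] dr [-0.28, -0.04, 0.59]
g -1 lin [-0.1259, 0.0074, -0.2392] dr [-0.93, 179.95, -0.44]
x [ 0.998 -0.058  0.01 ] z [0.058 0.998 0.005] pos [0.5775 0.1504 0.1968] t 8.1 w 0.3 q [-0.62  0.39  0.34  1.81 -0.16  0.96  1.3 ]
```

View pics/w5.png

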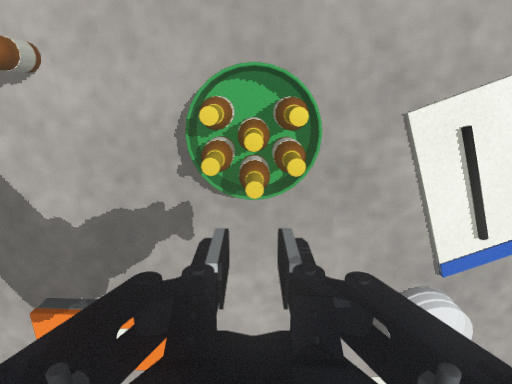

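The first bottle stands in the +x place at wrist pixel ~(254,184), 41 mm from the centre, and its neighbours haven't moved. Now for the second bottle.

```bash
python3 -m crank '[{"linear":[-0.02,0,-0.035],"dr":[0,0,0],"hand":0.2},{"linear":[-0.04,0,-0.075],"dr":[0,0,0],"hand":0.2},{"linear":[-0.06,0,-0.11],"dr":[0,0,0],"hand":0.2},{"linear":[-0.08,0,-0.145],"dr":[0,0,0],"hand":0.2},{"linear":[-0.1,0,-0.18],"dr":[0,0,0],"hand":0.2},{"linear":[-0.115,0,-0.215],"dr":[0,0,0],"hand":0.2},{"linear":[-0.122,0,-0.238],"dr":[0,0,0],"hand":0.2},{"linear":[-0.122,0,-0.238],"dr":[0,0,0],"hand":0.2},{"linear":[-0.122,0,-0.238],"dr":[0,0,0],"hand":0.2},{"linear":[-0.122,0,-0.238],"dr":[0,0,0],"hand":0.2}]'
python3 - <<'E'
from h import *
go((.438,-.081,.052))
s=bot.get_obs(); im=bot.read_camera("wrist"); p=cam("wrist",s); cv2.imwrite("pics/w6.png",im)
for ce,st in yellow(im,40): print(ce.round(1),st.tolist(),at_z(p,ce,.068).round(4),at_z(p,ce,.086).round(4))
E
```

```text
t: 8.93
eef_pos: [0.4386, -0.0801, 0.1871]
tool_rot: [0.707, -0.707, 0.02, -0.02]
contact_force: [-0.1, -0.1, 0.3]
gripper_width: 0.598
g 1 lin [-0.0007, 0.1351, -0.001] dr [-0.03, 0.04, 0.06]
g -1 lin [-0.0007, 0.1351, -0.001] dr [0.1, -179.96, 0.05]
x [ 0.998 -0.057  0.001] z [0.057 0.998 0.001] pos [ 0.4386 -0.0801  0.1871] t 8.93 w 0.598 q [-0.37  0.15  0.45  2.15 -0.09  0.85  1.65]
[252.3 185.1] [243, 172, 19, 28, 444] [ 0.441  -0.0803  0.068 ] [ 0.4357 -0.0799  0.086 ]
[476.7 253.3] [440, 227, 72, 57, 1375] [0.5256 0.1415 0.068 ] [0.5145 0.1265 0.086 ]
[508.5 235.4] [505, 228, 7, 15, 82] [0.5078 0.1715 0.068 ] [0.498  0.1545 0.086 ]
[465.3 286.6] [433, 262, 67, 50, 1198] [0.5645 0.1361 0.068 ] [0.5508 0.1215 0.086 ]
```

The wrist puts B's axis at ≈ (0.441, -0.080), matching the first measurement. I'll descend and grip.

```bash
python3 -m crank '[{"linear":[-0.0005,0.03,0],"dr":[0,0,0],"hand":0.2},{"linear":[-0.0005,0.06,0],"dr":[0,0,0],"hand":0.2},{"linear":[-0.0005,0.09,0],"dr":[0,0,0],"hand":0.2},{"linear":[-0.0005,0.115,0],"dr":[0,0,0],"hand":0.2},{"linear":[-0.0005,0.128,0],"dr":[0,0,0],"hand":0.2},{"linear":[-0.0005,0.135,0],"dr":[0,0,0],"hand":0.2},{"linear":[-0.0005,0.135,0],"dr":[0,0,0],"hand":0.2},{"linear":[-0.0005,0.135,0],"dr":[0,0,0],"hand":0.2}]'
python3 -m crank '[{"linear":[0,0,0],"dr":[0,0,0],"hand":-1},{"linear":[0,0,0],"dr":[0,0,0],"hand":-1},{"linear":[0,0,0],"dr":[0,0,0],"hand":-1},{"linear":[0,0,0],"dr":[0,0,0],"hand":-1},{"linear":[0,0,0],"dr":[0,0,0],"hand":-1},{"linear":[0,0,0],"dr":[0,0,0],"hand":-1},{"linear":[0,0,0],"dr":[0,0,0],"hand":-1},{"linear":[0,0,0],"dr":[0,0,0],"hand":-1}]' 45
python3 -m crank '[{"linear":[0,-0.01,0],"dr":[0,0,0],"hand":-1},{"linear":[0,-0.04,0],"dr":[0,0,0],"hand":-1},{"linear":[0,-0.08,0],"dr":[0,0,0],"hand":-1},{"linear":[0,-0.11,0],"dr":[0,0,0],"hand":-1},{"linear":[0,-0.13,0],"dr":[0,0,0],"hand":-1},{"linear":[0,-0.14,0],"dr":[0,0,0],"hand":-1},{"linear":[0,-0.14,0],"dr":[0,0,0],"hand":-1},{"linear":[0,-0.14,0],"dr":[0,0,0],"hand":-1}]'
python3 -c "
from h import *
go((.488,.155,.192))"
```

```text
t: 9.65
eef_pos: [0.4381, -0.0802, 0.0518]
tool_rot: [0.707, -0.707, 0.02, -0.02]
contact_force: [0.5, -0.3, 0.4]
gripper_width: 0.601
t: 10.32
eef_pos: [0.4383, -0.0807, 0.0525]
tool_rot: [0.707, -0.707, 0.02, -0.021]
contact_force: [-0.4, 1.0, 5.9]
gripper_width: 0.175
t: 10.98
eef_pos: [0.4372, -0.0806, 0.1915]
tool_rot: [0.707, -0.707, 0.02, -0.02]
contact_force: [-0.5, 0.4, -2.1]
gripper_width: 0.172
g 1 lin [0.0373, -0.0004, 0.2381] dr [-0.03, 0.04, 0.02]
g -1 lin [0.0373, -0.0004, 0.2381] dr [0.03, -179.96, 0.05]
x [ 0.998 -0.057  0.   ] z [0.057 0.998 0.001] pos [ 0.4372 -0.0806  0.1915] t 10.98 w 0.172 q [-0.39  0.14  0.48  2.15 -0.09  0.86  1.66]
```

```bash
python3 -m crank '[{"linear":[0.006,0,0.035],"dr":[0,0,0],"hand":-1},{"linear":[0.012,0,0.075],"dr":[0,0,0],"hand":-1},{"linear":[0.018,0,0.115],"dr":[0,0,0],"hand":-1},{"linear":[0.024,0,0.155],"dr":[0,0,0],"hand":-1},{"linear":[0.03,0,0.19],"dr":[0,0,0],"hand":-1},{"linear":[0.035,0,0.22],"dr":[0,0,0],"hand":-1},{"linear":[0.037,0,0.235],"dr":[0,0,0],"hand":-1},{"linear":[0.037,0,0.238],"dr":[0,0,0],"hand":-1},{"linear":[0.037,0,0.238],"dr":[0,0,0],"hand":-1},{"linear":[0.037,0,0.238],"dr":[0,0,0],"hand":-1}]'
python3 - <<'E'
from h import *
go((.488,.155,.0625))
s=bot.get_obs(); im=bot.read_camera("wrist"); w=cam("wrist",s); b=bot.read_camera("scene")
for ce,st in yellow(im,40): print(ce.round(1),st[4],at_z(w,ce,.072).round(4))
p=bot.camera_params("wrist"); T=np.linalg.inv(p["hand_eye"]); p["R"],p["t"]=T[:3,:3],T[:3,3]
th=np.linspace(0,2*np.pi,60)
big=cv2.resize(im[130:320,150:370],None,fx=2.5,fy=2.5,interpolation=cv2.INTER_CUBIC)
for h,r in((0,.0155),(.042,.0155),(.086,.008)):
    q=(proj(p,np.c_[.003+r*np.cos(th),np.full(60,.0525-h),r*np.sin(th)])-[150,130]+.5)*2.5
    cv2.polylines(big,[q.round().astype(np.int32)],True,(255,0,255),1)
b=cv2.resize(b[90:230,310:410],None,fx=2.4,fy=3.393*0+2.4); b=cv2.copyMakeBorder(b,0,big.shape[0]-b.shape[0],0,0,cv2.BORDER_CONSTANT)
cv2.imwrite("pics/w7.png",np.hstack([big,b]))
E
```

```text
t: 11.82
eef_pos: [0.4874, 0.1524, 0.1906]
tool_rot: [-0.706, 0.707, -0.022, 0.02]
contact_force: [0.6, -0.8, -0.2]
gripper_width: 0.174
g 1 lin [0.0007, 0.1281, 0.0028] dr [0.11, -0.1, -0.11]
g -1 lin [0.0007, 0.1281, 0.0028] dr [0.17, 179.9, 0.17]
x [ 0.998 -0.059 -0.002] z [ 0.059  0.998 -0.002] pos [0.4874 0.1524 0.1906] t 11.82 w 0.174 q [-0.7   0.26  0.33  2.   -0.1   0.9   1.19]
[217.3 208.3] 471 [0.5097 0.1181 0.072 ]
[293.7 208.8] 493 [0.5145 0.1892 0.072 ]
[218.5 235. ] 61 [0.537  0.1166 0.072 ]
[253.  267.2] 1981 [0.5741 0.1475 0.072 ]
[294.  240.8] 129 [0.5475 0.1888 0.072 ]
```

View pics/w7.png

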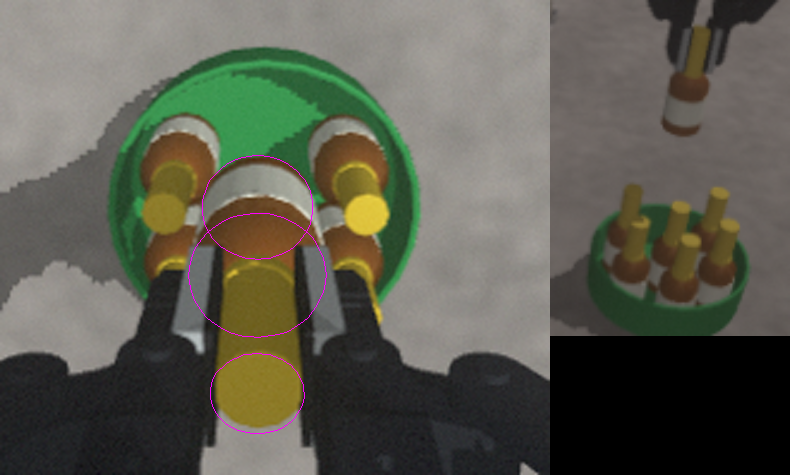

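The overlay fits the held bottle, with its axis 3 mm inward of the TCP as planned. The first bottle is seated among its neighbours. I'll lower this one.

```bash
python3 -m crank '[{"linear":[0,0.015,0],"dr":[0,0,0],"hand":-1},{"linear":[0,0.04,0],"dr":[0,0,0],"hand":-1},{"linear":[0,0.065,0],"dr":[0,0,0],"hand":-1},{"linear":[0,0.087,0],"dr":[0,0,0],"hand":-1},{"linear":[0,0.104,0],"dr":[0,0,0],"hand":-1},{"linear":[0,0.117,0],"dr":[0,0,0],"hand":-1},{"linear":[0,0.126,0],"dr":[0,0,0],"hand":-1},{"linear":[0,0.129,0],"dr":[0,0,0],"hand":-1},{"linear":[0,0.129,0],"dr":[0,0,0],"hand":-1},{"linear":[0,0.129,0],"dr":[0,0,0],"hand":-1}]'
python3 -c "
from h import *
go((.488,.155,.0565))"
```

```text
t: 12.75
eef_pos: [0.4885, 0.1544, 0.0632]
tool_rot: [0.707, -0.707, 0.02, -0.021]
contact_force: [-0.4, 0.3, 0.1]
gripper_width: 0.169
g 1 lin [-0.0006, 0.0067, 0.0006] dr [-0.02, -0.03, 0.05]
g -1 lin [-0.0006, 0.0067, 0.0006] dr [-0.07, 179.97, -0.03]
x [ 0.998 -0.058  0.001] z [0.058 0.998 0.   ] pos [0.4885 0.1544 0.0632] t 12.75 w 0.169 q [-0.64  0.46  0.26  2.09 -0.2   0.61  1.28]
```

```bash
python3 -m crank '[{"linear":[0,0.001,0],"dr":[0,0,0],"hand":-1},{"linear":[0,0.002,0],"dr":[0,0,0],"hand":-1},{"linear":[0,0.0035,0],"dr":[0,0,0],"hand":-1},{"linear":[0,0.005,0],"dr":[0,0,0],"hand":-1},{"linear":[0,0.006,0],"dr":[0,0,0],"hand":-1},{"linear":[0,0.006,0],"dr":[0,0,0],"hand":-1}]'
python3 -m crank '[{"linear":[0,0.0003,0],"dr":[0,0,0],"hand":-1},{"linear":[0,0.0006,0],"dr":[0,0,0],"hand":-1},{"linear":[0,0.0006,0],"dr":[0,0,0],"hand":-1}]'
```

```text
t: 13.25
eef_pos: [0.4881, 0.1548, 0.0567]
tool_rot: [0.707, -0.707, 0.02, -0.02]
contact_force: [0.9, 0.8, 0.4]
gripper_width: 0.174
t: 13.5
eef_pos: [0.4883, 0.1548, 0.0566]
tool_rot: [0.707, -0.707, 0.02, -0.02]
contact_force: [-2.3, -1.3, 7.6]
gripper_width: 0.175
```

There is contact at the expected height, 7.6 N. I'll release, go up and move clear.

```bash
python3 -m crank '[{"linear":[0,0,0],"dr":[0,0,0],"hand":-0.6},{"linear":[0,0,0],"dr":[0,0,0],"hand":-0.5},{"linear":[0,0,0],"dr":[0,0,0],"hand":-0.4},{"linear":[0,0,0],"dr":[0,0,0],"hand":-0.4},{"linear":[0,0,0],"dr":[0,0,0],"hand":-0.4},{"linear":[0,-0.01,0],"dr":[0,0,0],"hand":-0.4},{"linear":[0,-0.025,0],"dr":[0,0,0],"hand":-0.4},{"linear":[0,-0.05,0],"dr":[0,0,0],"hand":-0.4},{"linear":[0,-0.09,0],"dr":[0,0,0],"hand":-0.4},{"linear":[0,-0.13,0],"dr":[0,0,0],"hand":-0.4}]'
python3 -m crank '[{"linear":[0,-0.02,-0.04],"dr":[0,0,0],"hand":-0.4},{"linear":[0,-0.02,-0.08],"dr":[0,0,0],"hand":-0.4},{"linear":[0,-0.02,-0.12],"dr":[0,0,0],"hand":-0.4},{"linear":[0,-0.02,-0.14],"dr":[0,0,0],"hand":-0.4},{"linear":[0,-0.02,-0.14],"dr":[0,0,0],"hand":-0.4},{"linear":[0,-0.02,-0.14],"dr":[0,0,0],"hand":-0.4}]'
python3 - <<'E'
from h import *
a=bot.read_camera("top"); b=bot.read_camera("scene"); p=cam("top")
for ce,st in yellow(a):
    if st[4]<300: print(ce.round(1),st[4],at_z(p,ce,.082).round(3))
for d in bot.place_of("top","vial_red_center")[:1]: print("red",d["xy"],at_z(p,d["xy"],.043).round(3))
cv2.imwrite("pics/w8.png",np.vstack([cv2.resize(a[130:240,110:390],None,fx=2.5,fy=2.5,interpolation=2),cv2.resize(b[130:240,150:430],None,fx=2.5,fy=2.5,interpolation=2)]))
E
```

```text
t: 14.33
eef_pos: [0.4871, 0.1541, 0.1874]
tool_rot: [-0.706, 0.707, -0.021, 0.02]
contact_force: [1.8, 0.1, 0.8]
gripper_width: 0.3
t: 14.83
eef_pos: [0.4799, 0.0137, 0.2067]
tool_rot: [0.707, -0.707, 0.021, -0.022]
contact_force: [0.2, 0.7, -0.1]
gripper_width: 0.299
[148.2 167.5] 31 [0.556 0.191 0.082]
[145.2 187.4] 25 [0.515 0.195 0.082]
red [362.0, 217.2] [ 0.468 -0.254  0.043]
```

View pics/w8.png

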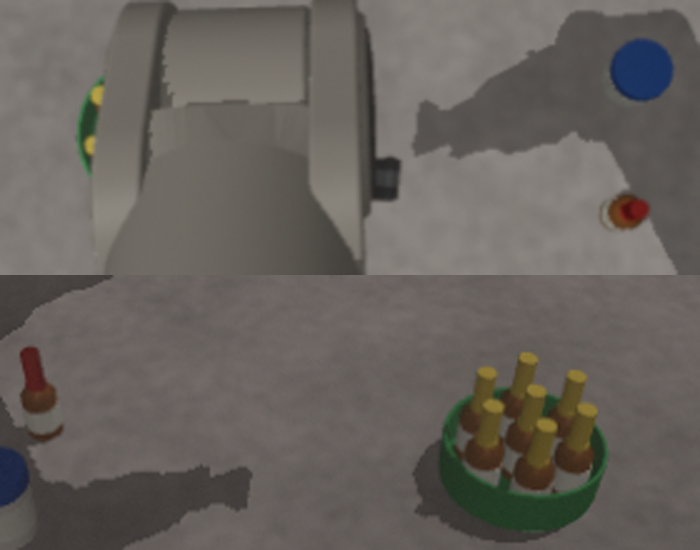

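The scene view shows all seven yellow caps upright in the carrier, with the two new ones at crop pixels ~(527,360) and ~(545,425). The red-capped bottle is in its place at ~(32,380), and the gripper is clear.

```bash
python3 -c "
from station import bot
print(bot.hand_in(), bot.get_obs()['t'])"
```

```text
the job is handed in; nothing more can be done
the job is handed in; nothing more can be done
```

I put both loose yellow-capped bottles upright into the two empty places of the green carrier and handed the job in at about 15 s. I gripped each one by its cap with the jaws along the carrier's y. I lowered each to floor contact (5.5 N and 7.6 N at the expected heights) before releasing.

- **First bottle:** the wrist camera showed it about 41 mm from the centre, with its neighbours unmoved.
- **All seven:** the last scene picture shows seven yellow caps standing upright in the carrier and the gripper clear. The arm blocked most of the carrier in the last top picture, so the second bottle's final position was checked only in the scene view, not measured.
- **Red-capped bottle:** it was never approached. Its network estimate moved from (0.473, -0.255) to (0.468, -0.254), which is within the network's error, and it looks unmoved in the picture.

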